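# Set the photometer's filter knob and pull it out to lock

### The arm

A 6-joint arm with a two-finger parallel gripper is mounted at the origin on the work surface. World frame = base frame: x ahead of the robot, y to its left, z up, the work surface at z = 0. Lengths are in m, angles in degrees, forces in N, time in s.
With the tool pointing down it reaches from about 0.375 to 0.925 m from the base axis. Payload 5.7 kg.
Tool frame: the origin (TCP) lies on the centre line of the jaws, within the pads' length; the fingertips stand 17 mm ahead of it and the grasp point (between the pads) lies 2 mm behind it; z points along the fingers, y is the line along which they close (so a half turn about z gives the same grasp; the last joint's range is limited). The gripper opens to 88 mm and grips with 3 to 60 N. Pads are 20 mm wide; open, the fingers measure 115 mm over their backs; the gripper's body (75 mm by 178 mm) begins 61 mm behind the grasp point.
Start: joints at [-74.891, 20.558, 86.54, -0, 72.909, -6.595], TCP at [0.222, -0.557, 0.24] pointing down, gripper open.
Joint ranges: [-170.27, 170.27], [-57.76, 135], [12.27, 136.19], [-55.21, 235.2], [11.17, 155.16], [-170.74, 170.74]. Speed limits (degrees/s): [136.94, 136.94, 180, 180, 180, 180].

### API

Orientations are given as [roll, pitch, yaw] about the fixed x, y, z axes, in that order (R = Rz(yaw) Ry(pitch) Rx(roll)).
In Python, from workcell import arm, camera gives the robot as it stands. The module is installed in compiled form; this text tells all that it offers.
- The arm moves only by the shell command python3 -m crank 'ROWS' [FORCE]. ROWS is JSON, a list of rows, each an object with "twist": the turn, a rotation vector about the tool's x, y, z in rad, a list of three; "linear": the shift along the tool's x, y, z in mm, a list of three; "fingers": the opening, from 0 (shut) to 1 (fully open). A call has 1 to 20 rows; each row is the pose to reach, as a shift and turn from the pose commanded when the call began, along the tool's axes at that moment; what a row does not reach only later rows make up. A row lasts 1/10 s, in which the tool goes at most 50 mm and 8.59 degrees, less where a joint would pass 70% of its speed; a pose out of reach is approached as far as the arm can. A call with a gripper value outside its range is refused whole. The fingers move at their own pace and stop on an object; FORCE is the grip in N (left out, the last holds). Time passes only in rows, so rows that repeat a pose let the fingers close. It gives the time, the measured TCP pose, the force, the opening and the grip force at its end, in the units of the state.
- arm.get_state(): the state, without advancing time (a new reading comes with each control period).
- camera(name): name is "scene" or "top" or "wrist"; returns a dict with "img" (400x640x3 uint8, red, green, blue), "fovy" (degrees; the focal length in pixels is half the picture's height over the tangent of half this angle, whatever the lens; pixels are square), "cx", "cy" (the principal point, pixels), "extrinsics" (4x4, takes a point from camera to world coordinates); the wrist camera has in their place "T_tool_cam" (4x4, takes a point from camera to tool coordinates, whose origin is the TCP and whose axes are the flange's). Camera axes: x right, y down, z forward; pixel columns grow to the right and rows downward; lengths in m; the calibration is good to about 2 mm. A picture is of the moment at which its call begins: read the wrist's pose just before it. There is no depth.
- arm.hand_in(): hands the job in; it is judged then, once.
The state is a dict: "time_s": time; "joints": joint angles; "qvel": joint speeds; "joint_torque": joint torques, N m; "tcp_pos": TCP position; "eef_rot": TCP orientation; "contact_force": force on the tool from outside, world axes, zero at the start; "moment": the same for the moment, N m; "grip_width": finger opening in m; "gripper_force": force on a finger pad.
Only numpy, scipy, OpenCV 4.12 (cv2) and the standard library are available. Lean on these libraries where they do the work, as an engineer would, in place of code of your own. Each camera call takes 0.05 s, during which the arm holds its last target. There are 200 camera calls.

### The job

Set the filter on the photometer: turn the blue knob clockwise until its white pointer is in the green sector of the dial, feel for the hidden notch there, and pull the knob fully up and out so that it locks; then let go and leave it standing out. Do not force the knob against the catch (keep the push on it under about 20 N), and do not disturb the glassware and other things around.

Things in the scene. Friction and masses are not known exactly. Their poses are not given: they have to be found in the camera images.
- photometer: Beige bench photometer, 280 (its x) x 400 (its y) x 120 mm high, fixed to the table. Origin: centre of its underside, on the table. It yaws up to 0.3 rad either way. The filter knob's axis is vertical and passes through its point (-50, -70) mm.
- dial: White dial disc, 114 mm across, 4 mm thick, fixed on the photometer's top around the knob, with dark ticks and one green sector (31 to 55 mm from the axis, 0.48 rad either side of its middle). Origin on the knob's axis at the disc's underside, 120 mm above the table; x points to the middle of the green sector. It carries the hidden catch plate.
- catch_plate: Sprung plate hidden under the dial, over a tooth on the knob's shaft; yaw as the dial. Its one notch, unseen, lies within 0.40 rad of the sector's middle; the tooth enters only within about 0.02 rad. Elsewhere a pull meets the plate after 1 mm; it yields 2.5 N/mm for 5 mm, then is solid. In the notch the tooth's turn is sprung, 10 N m/rad. Origin on the axis, 21 mm below the dial's.
- knob_grip (a point): Point on the knob's axis, 36 mm above the dial's origin while the knob is down; turns and rises with it. The knob: a blue upright grip bar 50 mm long (its x), 14 mm thick (y), from 14 to 50 mm above the dial's origin, on a dark skirt 52 mm across whose top is at 14 mm. x is the pointer: the white line on one half of the bar's top, to be turned to the green sector. z is the pull direction.
- knob (a joint): Turn of the knob in rad about the vertical: angle of the pointer from the photometer's x axis, growing anticlockwise seen from above. Range -1.4 to 0.8. It stays where it is left (about 0.06 N m of friction). The green sector is always clockwise of the pointer at the start, its middle 0.65 to 1.05 rad away.
- knob_lift (a joint): How far the knob is pulled up and out, in m: 0 down (free to turn), 0.012 fully out against a solid stop (tooth in the notch, locked). Friction of about 2.5 N keeps it at the height where it is left.
- vial_jar: Bystander: small amber screw jar, 44 mm across, 55 mm high. Origin at the centre of its underside. Leave it in place.
- cuvette_box: Bystander: white open box 60 x 100 x 35 mm with eight clear cuvettes. Origin at the centre of its underside. Leave it in place.
- squeeze_bottle: Bystander: white round bottle with teal cap, 68 mm across, 170 mm high. Origin at the centre of its underside. Leave it in place.
- measuring_jug: Bystander: white jug, 100 mm across, 120 mm high. Origin at the centre of its underside. Leave it in place.
- beaker: Bystander: glass beaker, 72 mm across, 90 mm high. Origin at the centre of its underside. Leave it in place.
- flask: Bystander: glass flask with long neck, 68 mm across, 150 mm high. Origin at the centre of its underside. Leave it in place.
- rubber_bulb: Bystander: blue rubber bulb standing on its base, 48 mm across, 86 mm high. Origin at the centre of its underside. Leave it in place.

How it is judged (in metres and radians):
On the way, in this order (a step that is already met when the one before it is completed fails the run):
1. the pointer has been turned into the green sector (angle between the x axis of knob_grip and the x axis of dial, either way round below 0.48 rad), for 0.1 s.
2. the knob is pulled fully out with its pointer in the green sector (angle between the x axis of knob_grip and the x axis of dial, either way round below 0.48 rad and value of joint knob_lift above 0.0095 m), for 0.2 s.
At the end, for the whole second after the job is handed in: The knob stands pulled out by more than 9.5 mm, its pointer within 0.48 rad of the middle of the green sector, released and at rest, all bystanders where they stood (all of step 2 and velocity of joint knob_lift between -0.01 and 0.01 m/s and velocity of joint knob between -0.05 and 0.05 rad/s); the robot touches nothing.
It fails at once if the catch or dial is pressed with more than 20 N (contact force between dial and anything else above 20 N).
It fails at once if one of the bystanders is moved by more than 20 mm (distance of any of vial_jar, cuvette_box, squeeze_bottle, measuring_jug, beaker, flask, rubber_bulb from where it was at the start of the episode above 0.02 m).
It fails at once if one of the bystanders is tipped by more than 0.3 rad (angle between any of vial_jar, cuvette_box, squeeze_bottle, measuring_jug, beaker, flask, rubber_bulb's own z axis and vertical above 0.3 rad).
It also fails if it takes over 58 s, if anything falls off the work surface, if the arm or the gripper's body presses on something with over 40 N, if the wrist force passes 120 N, or if a joint passes its speed limit or range.

## Working session

There is one attempt and no reset: what is moved stays moved. The work goes in short steps, Python scripts to look and compute and a shell command to move; the robot and the scene stay as the last step left them, time stands still between calls to the robot, and variables do not carry over. Pictures are saved under pics/ and viewed, at most 10 in all, crops included, and the job is handed in when it is done.

```bash
mkdir -p pics; cat > h.py <<'E'
import numpy as np,cv2
from workcell import arm,camera
def snap(n,f):
    c=camera(n);cv2.imwrite('pics/'+f,cv2.cvtColor(c['img'],cv2.COLOR_RGB2BGR));return c
def ray(c,u,v,z,T=None):
    T=np.array(c['extrinsics']) if T is None else T
    f=200/np.tan(np.radians(c['fovy'])/2)
    d=T[:3,:3]@np.array([(u-c['cx'])/f,(v-c['cy'])/f,1]);o=T[:3,3]
    return o+d*(z-o[2])/d[2]
E
python3 - <<'E'
from h import *
print(arm.get_state())
c=snap('top','top0.png');print(c['fovy'],c['cx'],c['cy'],c['extrinsics'])
d=snap('scene','sc0.png');print(d['extrinsics'])
E
```

```text
{'time_s': 0.0, 'joints': array([-7.48925166e+01,  2.05989016e+01,  8.65986929e+01, -8.31224399e-04,
        7.29100716e+01, -6.59353325e+00]), 'qvel': array([-0.0155374 ,  0.08845075,  0.03230858,  0.00165308,  0.03289496,
        0.02669332]), 'joint_torque': array([-2.02869407e-03, -5.15374517e+01, -2.70728856e+01,  6.75374572e-02,
        3.51748872e-02, -1.32187374e-04]), 'tcp_pos': array([ 0.22168156, -0.55682252,  0.2388015 ]), 'eef_rot': array([-1.79892955e+02, -1.15739533e-02,  2.17012509e+01]), 'contact_force': array([-0.05976508,  0.24225203,  0.21541364]), 'moment': array([-0.00501518, -0.03082002,  0.00746577]), 'gripper_force': 0.0, 'grip_width': 0.08778915226113347}
54.35429661518004 321.55832831321226 201.88134174567168 [[ 0.00925399 -0.98520192  0.17114772  0.4010517 ]
 [-0.99995625 -0.00888332  0.00293153  0.05561433]
 [-0.00136778 -0.17116736 -0.98524102  1.20995931]
 [ 0.          0.          0.          1.        ]]
[[-0.31825582  0.77542212 -0.54537488  1.08023521]
 [ 0.94798365  0.2641613  -0.1776114   0.22849691]
 [ 0.00634313 -0.57353233 -0.81915836  0.85721183]
 [ 0.          0.          0.          1.        ]]
```

View pics/top0.png

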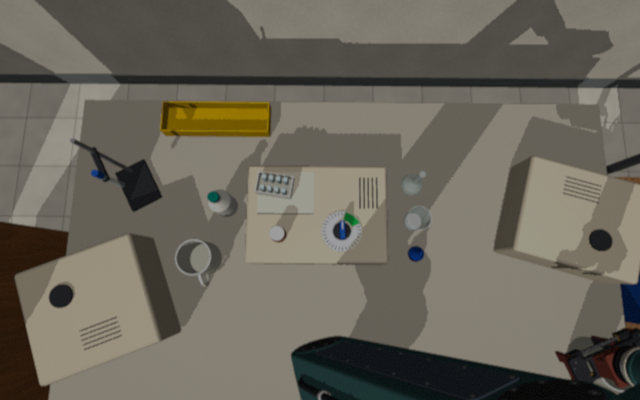

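View pics/sc0.png

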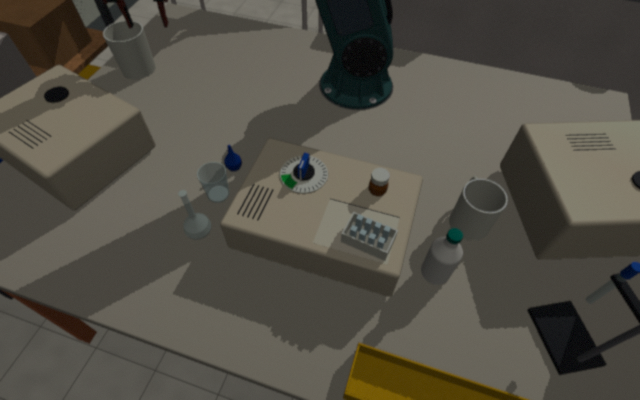

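The top view shows the knob near (342,231) on the photometer, the green sector near (352,219), the vial jar at (277,233) and the bulb at (416,254). The photometer's yaw is near 0. Next I measure these.

```bash
python3 - <<'E'
from h import *
c=camera('top');im=c['img'];h=cv2.cvtColor(im,cv2.COLOR_RGB2HSV)
roi=np.zeros(im.shape[:2],bool);roi[200:262,310:375]=1
def cen(m):
    v,u=np.nonzero(m);return u.mean(),v.mean(),len(u)
g=roi&(h[...,0]>45)&(h[...,0]<75)&(h[...,1]>120);b=roi&(h[...,0]>100)&(h[...,0]<130)&(h[...,1]>120)
for n,m,z in(('green',g,.124),('blue',b,.165)):
    u,v,k=cen(m);print(n,u,v,k,ray(c,u,v,z))
# beige top corners
for u,v in((248,168),(386,166),(386,263),(247,263)):print(ray(c,u,v,.12))
cv2.imwrite('pics/z.png',cv2.cvtColor(cv2.resize(im[196:266,300:390],None,fx=8,fy=8,interpolation=2),cv2.COLOR_RGB2BGR))
print(arm.get_state()['tcp_pos'])
w=camera('wrist');print(w['T_tool_cam'],w['fovy'])
E
```

```text
green 350.6666666666667 219.10416666666666 96 [ 0.54135342 -0.02333298  0.124     ]
blue 341.9574468085106 231.17021276595744 94 [0.50318001 0.00316518 0.165     ]
[0.68766156 0.27193294 0.12      ]
[ 0.69714861 -0.12610892  0.12      ]
[ 0.42054071 -0.12083937  0.12      ]
[0.41699304 0.26344085 0.12      ]
[ 0.22174132 -0.55696234  0.23900962]
[[-5.89536753e-04 -9.61962527e-01 -2.73180799e-01  7.45376701e-02]
 [ 9.99999585e-01 -7.56754818e-04  5.06745968e-04 -1.66506781e-04]
 [-6.94201518e-04 -2.73180387e-01  9.61962574e-01 -1.43724794e-01]
 [ 0.00000000e+00  0.00000000e+00  0.00000000e+00  1.00000000e+00]] 66.16345201462279
```

View pics/z.png

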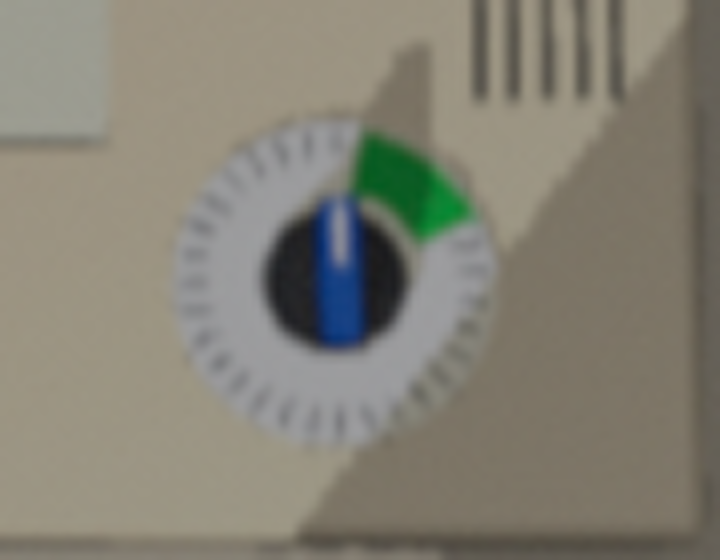

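```bash
python3 -m crank '[{"twist":[0,0,0.03],"linear":[30,-26,-2],"fingers":1},{"twist":[0,0,0.06],"linear":[62,-55,-4],"fingers":1},{"twist":[0,0,0.09],"linear":[95,-84,-6],"fingers":1},{"twist":[0,0,0.12],"linear":[128,-113,-8],"fingers":1},{"twist":[0,0,0.15],"linear":[161,-142,-10],"fingers":1},{"twist":[0,0,0.18],"linear":[194,-171,-12],"fingers":1},{"twist":[0,0,0.21],"linear":[227,-200,-14],"fingers":1},{"twist":[0,0,0.24],"linear":[260,-229,-16],"fingers":1},{"twist":[0,0,0.27],"linear":[293,-258,-18],"fingers":1},{"twist":[0,0,0.3],"linear":[326,-287,-20],"fingers":1},{"twist":[0,0,0.33],"linear":[359,-316,-21],"fingers":1},{"twist":[0,0,0.36],"linear":[392,-345,-21],"fingers":1},{"twist":[0,0,0.379],"linear":[425,-374,-21],"fingers":1},{"twist":[0,0,0.379],"linear":[450,-396,-21],"fingers":1},{"twist":[0,0,0.379],"linear":[470,-415,-21],"fingers":1},{"twist":[0,0,0.379],"linear":[470,-415,-21],"fingers":1},{"twist":[0,0,0.379],"linear":[470,-415,-21],"fingers":1},{"twist":[0,0,0.379],"linear":[470,-415,-21],"fingers":1}]' 10
python3 - <<'E'
from h import *
from scipy.spatial.transform import Rotation as R
s=arm.get_state();w=snap('wrist','w1.png');print(s['tcp_pos'],s['eef_rot'],s['contact_force'],s['joints'])
W=np.eye(4);W[:3,:3]=R.from_euler('xyz',s['eef_rot'],degrees=True).as_matrix();W[:3,3]=s['tcp_pos'];T=W@w['T_tool_cam']
im=w['img'];h=cv2.cvtColor(im,cv2.COLOR_RGB2HSV)
g=((h[...,0]>45)&(h[...,0]<75)&(h[...,1]>120)).astype('u1');b=((h[...,0]>100)&(h[...,0]<130)&(h[...,1]>120)).astype('u1')
for n,m,z in(('g',g,.124),('b',b,.170)):
    cs,_=cv2.findContours(m,0,2);k=max(cs,key=cv2.contourArea);r=cv2.minAreaRect(k);P=[ray(w,*p,z,T) for p in cv2.boxPoints(r)]
    M=cv2.moments(k);print(n,cv2.contourArea(k),M['m10']/M['m00'],M['m01']/M['m00'],ray(w,M['m10']/M['m00'],M['m01']/M['m00'],z,T));print(np.round(P,4))
E
```

```text
time_s: 2.0
tcp_pos: [0.5046, 0.0012, 0.2605]
eef_rot: [180.0, 0.0, -0.0]
contact_force: [0.6, -0.4, -0.0]
grip_width: 0.0879
gripper_force: 0.0
[0.50455042 0.00118439 0.26051207] [ 1.79980846e+02  3.96332926e-02 -3.66645742e-02] [ 0.55855289 -0.3863694  -0.04887951] [-7.69646908e+00  1.15337428e+01  9.64216484e+01 -2.55031993e-02
  7.20813370e+01  8.23480431e+01]
g 961.5 345.34182700641355 155.12081816605996 [ 0.54234037 -0.02203646  0.124     ]
[[ 0.5465  0.0039  0.124 ]
 [ 0.565  -0.0107  0.124 ]
 [ 0.5371 -0.0473  0.124 ]
 [ 0.5176 -0.033   0.124 ]]
b 853.0 496.9073856975381 216.22626025791325 [ 0.49912275 -0.1413208   0.17      ]
[[ 0.5025 -0.1217  0.17  ]
 [ 0.5176 -0.1422  0.17  ]
 [ 0.4866 -0.1663  0.17  ]
 [ 0.4705 -0.1454  0.17  ]]
```

View pics/w1.png

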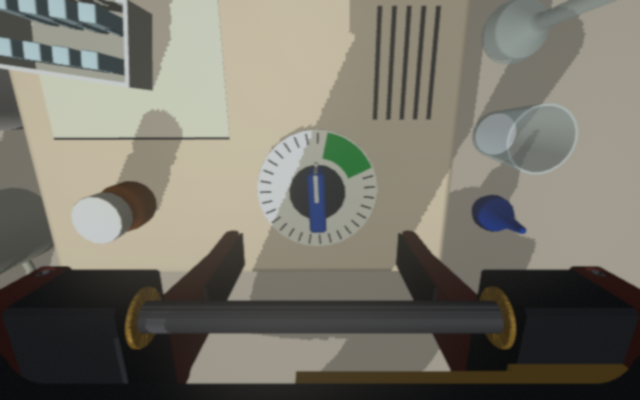

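The wrist view shows the dial ellipse centred near (317,187), the bar top running from (316,167) to about (318,230), and the green sector at (345,155). The blue mask picked up the bulb at (495,213), so I re-measure within a crop.

```bash
python3 - <<'E'
from h import *
from scipy.spatial.transform import Rotation as R
s=arm.get_state();w=camera('wrist')
W=np.eye(4);W[:3,:3]=R.from_euler('xyz',s['eef_rot'],degrees=True).as_matrix();W[:3,3]=s['tcp_pos'];T=W@w['T_tool_cam']
im=w['img'];h=cv2.cvtColor(im,cv2.COLOR_RGB2HSV);roi=np.zeros(im.shape[:2],'u1');roi[125:250,250:385]=1
b=((h[...,0]>100)&(h[...,0]<130)&(h[...,1]>120)).astype('u1')*roi
k=max(cv2.findContours(b,0,2)[0],key=cv2.contourArea);r=cv2.minAreaRect(k);print(r)
for p in cv2.boxPoints(r):print(np.round(ray(w,*p,.17,T),4))
for z,ps in((.124,[(258,187),(377,187),(317,130),(317,245),(327,132),(371,169)]),):
  for p in ps:print(p,np.round(ray(w,*p,z,T),4))
cv2.imwrite('pics/w2.png',cv2.cvtColor(cv2.resize(im[120:250,250:390],None,fx=5,fy=5,interpolation=2),cv2.COLOR_RGB2BGR))
E
```

```text
((316.3366394042969, 202.73316955566406), (55.131134033203125, 14.58178424835205), 87.1375961303711)
[0.5326 0.0105 0.17  ]
[ 0.5331 -0.0008  0.17  ]
[ 0.4875 -0.0031  0.17  ]
[0.4869 0.0088 0.17  ]
(258, 187) [0.5127 0.059  0.124 ]
(377, 187) [ 0.5124 -0.0525  0.124 ]
(317, 130) [0.5647 0.0035 0.124 ]
(317, 245) [0.4536 0.004  0.124 ]
(327, 132) [ 0.5629 -0.0054  0.124 ]
(371, 169) [ 0.5295 -0.0461  0.124 ]
```

View pics/w2.png

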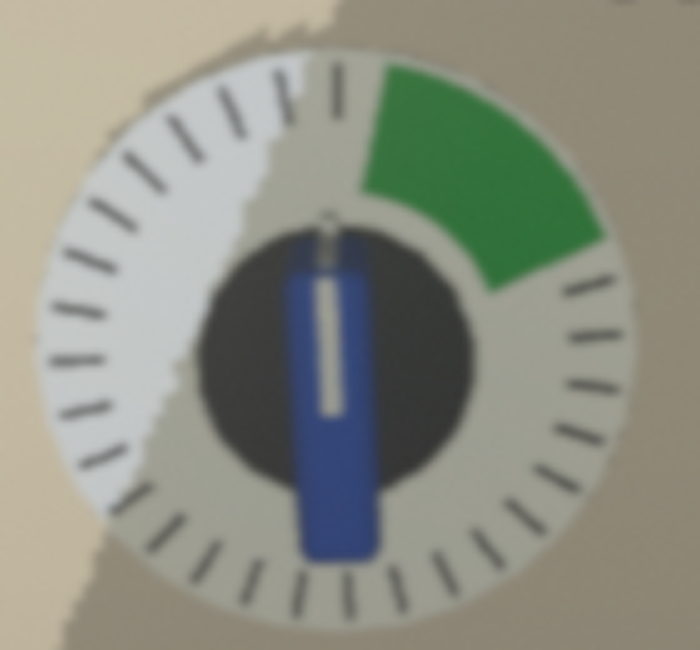

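The dial centre is about (0.510, 0.0037) and the pointer is at about +0.05 rad. The green sector edges are at -0.18 and -1.15, so its middle is at -0.66 with a width of 0.964, which matches the spec. The knob grip point can be reached from straight above.

```bash
python3 -m crank '[{"twist":[0,0,-0.05],"linear":[5,-2.5,20],"fingers":1},{"twist":[0,0,-0.05],"linear":[5,-2.5,45],"fingers":1},{"twist":[0,0,-0.05],"linear":[5,-2.5,70],"fingers":1},{"twist":[0,0,-0.05],"linear":[5,-2.5,90],"fingers":1},{"twist":[0,0,-0.05],"linear":[5,-2.5,102],"fingers":1},{"twist":[0,0,-0.05],"linear":[5,-2.5,102],"fingers":0.5},{"twist":[0,0,-0.05],"linear":[5,-2.5,102],"fingers":0.3},{"twist":[0,0,-0.05],"linear":[5,-2.5,102],"fingers":0.2},{"twist":[0,0,-0.05],"linear":[5,-2.5,102],"fingers":0},{"twist":[0,0,-0.05],"linear":[5,-2.5,102],"fingers":0},{"twist":[0,0,-0.05],"linear":[5,-2.5,102],"fingers":0},{"twist":[0,0,-0.05],"linear":[5,-2.5,102],"fingers":0},{"twist":[0,0,-0.05],"linear":[5,-2.5,102],"fingers":0},{"twist":[0,0,-0.05],"linear":[5,-2.5,102],"fingers":0}]' 30
```

```text
time_s: 3.5
tcp_pos: [0.5101, 0.0045, 0.1587]
eef_rot: [-180.0, 0.0, 2.9]
contact_force: [-0.3, -0.3, -0.2]
grip_width: 0.0193
gripper_force: 0.0
```

```bash
python3 -m crank '[{"twist":[0,0,0],"linear":[0,0,0],"fingers":0},{"twist":[0,0,0],"linear":[0,0,0],"fingers":0},{"twist":[0,0,0],"linear":[0,0,0],"fingers":0},{"twist":[0,0,0],"linear":[0,0,0],"fingers":0},{"twist":[0,0,0],"linear":[0,0,0],"fingers":0}]' 30
```

```text
time_s: 4.0
tcp_pos: [0.5101, 0.0042, 0.1587]
eef_rot: [180.0, 0.0, 2.9]
contact_force: [-0.6, -3.0, 0.1]
grip_width: 0.0137
gripper_force: 30.0
```

```bash
python3 -m crank '[{"twist":[0,0,0.04],"linear":[0,0,0],"fingers":0},{"twist":[0,0,0.08],"linear":[0,0,0],"fingers":0},{"twist":[0,0,0.12],"linear":[0,0,0],"fingers":0},{"twist":[0,0,0.16],"linear":[0,0,0],"fingers":0},{"twist":[0,0,0.2],"linear":[0,0,0],"fingers":0},{"twist":[0,0,0.24],"linear":[0,0,0],"fingers":0},{"twist":[0,0,0.28],"linear":[0,0,0],"fingers":0},{"twist":[0,0,0.3],"linear":[0,0,0],"fingers":0},{"twist":[0,0,0.3],"linear":[0,0,0],"fingers":0},{"twist":[0,0,0.3],"linear":[0,0,0],"fingers":0},{"twist":[0,0,0.3],"linear":[0,0,0],"fingers":0}]'
python3 -c "
from h import *
s=arm.get_state();print(s['contact_force'],s['moment'],s['eef_rot'],s['joints'])
snap('wrist','w3.png')"
```

```text
time_s: 5.1
tcp_pos: [0.51, 0.004, 0.1587]
eef_rot: [180.0, -0.0, -14.3]
contact_force: [-0.9, -5.3, 0.2]
grip_width: 0.014
gripper_force: 30.0
[-0.94323372 -5.29802691  0.21589824] [-0.94462921  0.11423337 -0.04065232] [ 1.79954484e+02 -4.39739033e-03 -1.42788420e+01] [-7.28661268e+00  1.85933136e+01  1.02994213e+02 -5.36625775e-02
  5.84136609e+01  9.70203391e+01]
```

View pics/w3.png

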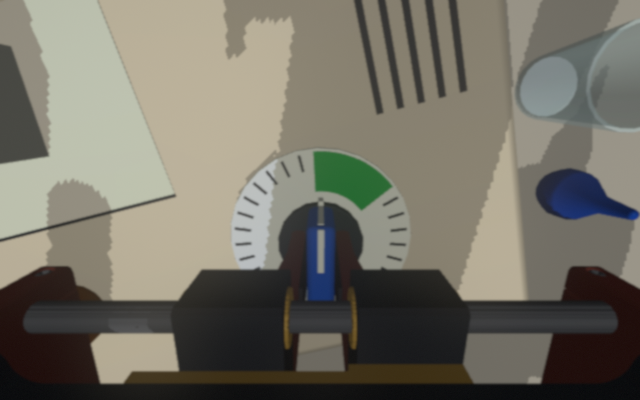

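The knob turned with the gripper, and its pointer (column 320) is just inside the green sector, whose left edge is at column 314. Now a gentle pull to feel for the plate.

```bash
python3 -m crank '[{"twist":[0,0,0],"linear":[0.1,0.5,-1],"fingers":0},{"twist":[0,0,0],"linear":[0.1,0.5,-2],"fingers":0},{"twist":[0,0,0],"linear":[0.1,0.5,-3],"fingers":0},{"twist":[0,0,0],"linear":[0.1,0.5,-4],"fingers":0},{"twist":[0,0,0],"linear":[0.1,0.5,-4],"fingers":0},{"twist":[0,0,0],"linear":[0.1,0.5,-4],"fingers":0}]' 35
python3 -c "
from h import *
s=arm.get_state();print(s['contact_force'],s['moment'],s['eef_rot'])"
```

```text
time_s: 5.75
tcp_pos: [0.51, 0.0039, 0.1625]
eef_rot: [180.0, 0.0, -14.3]
contact_force: [2.9, -4.1, -8.0]
grip_width: 0.0138
gripper_force: 35.0
[ 2.87052806 -4.1197379  -7.99371668] [-0.80598444 -0.25682533  0.00172044] [ 1.79998285e+02  1.12419007e-02 -1.43338153e+01]
```

```bash
cat > chk.py <<'E'
from workcell import arm
import sys
s=arm.get_state();f=s['contact_force'];m=s['moment'][2]
print('CHK',f.round(1),round(m,3),s['eef_rot'][2].round(2),s['tcp_pos'].round(4));sys.exit(int(abs(m)>.35 or f[2]>-5))
E
R='[{"x":1}]'
python3 -m crank '[{"twist":[0,0,0.015],"linear":[0,0,0],"fingers":0},{"twist":[0,0,0.03],"linear":[0,0,0],"fingers":0},{"twist":[0,0,0.045],"linear":[0,0,0],"fingers":0},{"twist":[0,0,0.06],"linear":[0,0,0],"fingers":0},{"twist":[0,0,0.06],"linear":[0,0,0],"fingers":0}]' >/dev/null && python3 chk.py && python3 -m crank '[{"twist":[0,0,0.015],"linear":[0,0,0],"fingers":0},{"twist":[0,0,0.03],"linear":[0,0,0],"fingers":0},{"twist":[0,0,0.045],"linear":[0,0,0],"fingers":0},{"twist":[0,0,0.06],"linear":[0,0,0],"fingers":0},{"twist":[0,0,0.06],"linear":[0,0,0],"fingers":0}]' >/dev/null && python3 chk.py && python3 -m crank '[{"twist":[0,0,0.015],"linear":[0,0,0],"fingers":0},{"twist":[0,0,0.03],"linear":[0,0,0],"fingers":0},{"twist":[0,0,0.045],"linear":[0,0,0],"fingers":0},{"twist":[0,0,0.06],"linear":[0,0,0],"fingers":0},{"twist":[0,0,0.06],"linear":[0,0,0],"fingers":0}]' >/dev/null && python3 chk.py
```

```text
CHK [ 2.3 -4.7 -8.7] 0.124 -17.78 [0.51   0.0038 0.1625]
CHK [ 1.9 -4.9 -8.6] 0.104 -21.22 [0.51   0.0038 0.1625]
CHK [ 1.7 -6.  -8.7] 0.192 -24.65 [0.51   0.0037 0.1625]
```

```bash

python3 -m crank '[{"twist":[0,0,0.015],"linear":[0.2,0.4,0],"fingers":0},{"twist":[0,0,0.03],"linear":[0.2,0.4,0],"fingers":0},{"twist":[0,0,0.045],"linear":[0.2,0.4,0],"fingers":0},{"twist":[0,0,0.06],"linear":[0.2,0.4,0],"fingers":0},{"twist":[0,0,0.06],"linear":[0.2,0.4,0],"fingers":0}]' >/dev/null && python3 chk.py && python3 -m crank '[{"twist":[0,0,0.015],"linear":[0,0,0],"fingers":0},{"twist":[0,0,0.03],"linear":[0,0,0],"fingers":0},{"twist":[0,0,0.045],"linear":[0,0,0],"fingers":0},{"twist":[0,0,0.06],"linear":[0,0,0],"fingers":0},{"twist":[0,0,0.06],"linear":[0,0,0],"fingers":0}]' >/dev/null && python3 chk.py && python3 -m crank '[{"twist":[0,0,0.015],"linear":[0,0,0],"fingers":0},{"twist":[0,0,0.03],"linear":[0,0,0],"fingers":0},{"twist":[0,0,0.045],"linear":[0,0,0],"fingers":0},{"twist":[0,0,0.06],"linear":[0,0,0],"fingers":0},{"twist":[0,0,0.06],"linear":[0,0,0],"fingers":0}]' >/dev/null && python3 chk.py && python3 -m crank '[{"twist":[0,0,0.015],"linear":[0,0,0],"fingers":0},{"twist":[0,0,0.03],"linear":[0,0,0],"fingers":0},{"twist":[0,0,0.045],"linear":[0,0,0],"fingers":0},{"twist":[0,0,0.06],"linear":[0,0,0],"fingers":0},{"twist":[0,0,0.06],"linear":[0,0,0],"fingers":0}]' >/dev/null && python3 chk.py
```

```text
CHK [ 2.5 -2.7 -7.8] 0.127 -28.12 [0.51   0.0036 0.1626]
CHK [ 0.3 -3.1 -3.4] 0.096 -31.57 [0.5099 0.0036 0.1629]
```

The pull force dropped from 8 to 3.4 N at yaw -31.6°, so the tooth looks to be in the notch. I pull on with checks.

```bash

python3 -m crank '[{"twist":[0,0,0],"linear":[0,0,-1],"fingers":0},{"twist":[0,0,0],"linear":[0,0,-2],"fingers":0},{"twist":[0,0,0],"linear":[0,0,-2],"fingers":0}]' 40 >/dev/null; python3 chk.py
```

```text
CHK [-1.3 -2.5  0.8] 0.006 -31.53 [0.5099 0.0035 0.1651]
```

```bash

python3 -m crank '[{"twist":[0,0,0],"linear":[0,0,-1],"fingers":0},{"twist":[0,0,0],"linear":[0,0,-2],"fingers":0},{"twist":[0,0,0],"linear":[0,0,-3],"fingers":0},{"twist":[0,0,0],"linear":[0,0,-3],"fingers":0}]' 40 >/dev/null; python3 chk.py; python3 -m crank '[{"twist":[0,0,0],"linear":[0,0,-0.7],"fingers":0},{"twist":[0,0,0],"linear":[0,0,-1.4],"fingers":0},{"twist":[0,0,0],"linear":[0,0,-1.4],"fingers":0}]'; python3 chk.py
```

```text
CHK [-2.  -2.9 -0.7] -0.008 -31.53 [0.51   0.0035 0.1678]
time_s: 9.25
tcp_pos: [0.5099, 0.0035, 0.1691]
eef_rot: [180.0, 0.0, -31.5]
contact_force: [-1.1, -2.2, -0.9]
grip_width: 0.0139
gripper_force: 40.0
CHK [-1.1 -2.2 -0.9] -0.067 -31.52 [0.5099 0.0035 0.1691]
```

```bash

python3 -m crank '[{"twist":[0,0,0],"linear":[0,0,-0.6],"fingers":0},{"twist":[0,0,0],"linear":[0,0,-1.2],"fingers":0},{"twist":[0,0,0],"linear":[0,0,-1.2],"fingers":0}]' >/dev/null; python3 chk.py; python3 -m crank '[{"twist":[0,0,0],"linear":[0,0,-0.6],"fingers":0},{"twist":[0,0,0],"linear":[0,0,-0.9],"fingers":0},{"twist":[0,0,0],"linear":[0,0,-0.9],"fingers":0}]' >/dev/null; python3 chk.py
```

```text
CHK [-1.2 -2.9 -2.2] 0.046 -31.53 [0.51   0.0035 0.1703]
CHK [-0.9 -2.4 -7.6] -0.015 -31.52 [0.5099 0.0035 0.1708]
```

The solid stop came at 12.1 mm of lift. I ease off, open the fingers and back off upward.

```bash

python3 -m crank '[{"twist":[0,0,0],"linear":[0,0,0.4],"fingers":0},{"twist":[0,0,0],"linear":[0,0,0.4],"fingers":0.4},{"twist":[0,0,0],"linear":[0,0,0.4],"fingers":0.7},{"twist":[0,0,0],"linear":[0,0,0.4],"fingers":0.7},{"twist":[0,0,0],"linear":[0,0,0.4],"fingers":0.7},{"twist":[0,0,0],"linear":[0,0,0.4],"fingers":0.7},{"twist":[0,0,0],"linear":[0,0,0.4],"fingers":0.7},{"twist":[0,0,0],"linear":[0,0,0.4],"fingers":0.7}]'
python3 -m crank '[{"twist":[0,0,0],"linear":[0,0,-8],"fingers":0.7},{"twist":[0,0,0],"linear":[0,0,-25],"fingers":0.7},{"twist":[0,0,0],"linear":[0,0,-50],"fingers":0.7},{"twist":[0,0,0],"linear":[0,0,-75],"fingers":0.7},{"twist":[0,0,0],"linear":[0,0,-90],"fingers":0.7},{"twist":[0,0,0],"linear":[0,0,-90],"fingers":0.7},{"twist":[0,0,0],"linear":[0,0,-90],"fingers":0.7},{"twist":[0,0,0],"linear":[0,0,-90],"fingers":0.7}]'
python3 -c "
from h import *
c=snap('wrist','w4.png')
cv2.imwrite('pics/w5.png',cv2.resize(cv2.imread('pics/w4.png')[90:290,190:450],None,fx=3,fy=3))"
```

```text
time_s: 10.65
tcp_pos: [0.5101, 0.0035, 0.1708]
eef_rot: [-180.0, 0.0, -31.5]
contact_force: [-0.2, 1.2, -0.2]
grip_width: 0.0609
gripper_force: 0.0
time_s: 11.45
tcp_pos: [0.5093, 0.0036, 0.2598]
eef_rot: [180.0, 0.1, -31.5]
contact_force: [-0.0, 0.3, -0.1]
grip_width: 0.0616
gripper_force: 0.0
```

View pics/w5.png

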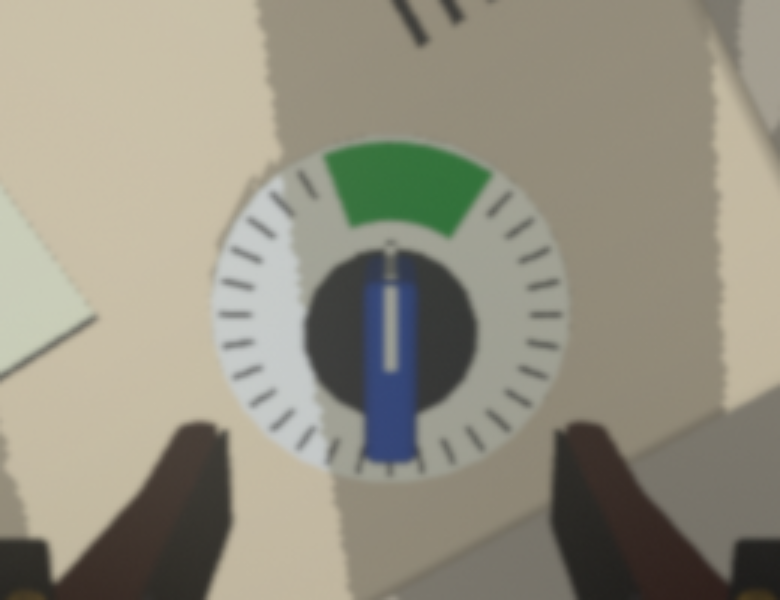

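The picture shows the pointer (column 390) inside the green sector (columns 325–490). The bar looks larger and nearer the camera than before, as it should when raised, and the gripper is clear.

```bash
python3 -c "
from workcell import arm
print(arm.hand_in())"
```

```text
the job is handed in; nothing more can be done
None
```

I turned the knob into the green sector, found the notch at about -0.55 rad, and pulled the knob 12 mm out to its solid stop. It is released and standing out, the pull read at most about 9 N in the checks, no bystander was touched, and the job was handed in after about 11.5 s with no verdict returned.

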